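# Prime the column pump from its control boxes

## Task

Prime the column pump from its three control boxes, only by pressing: first tip the rocker switch over by pressing its raised end all the way down, then push the small round button fully in so that it stays in, and last press the long bar key fully down. Finish with the fingertips still holding the bar key down. Leave the wide mushroom-shaped stop button alone, and do not pick up, shift or knock over the boxes or anything else on the bench.

Things in the scene. Friction and masses are not known exactly. Their poses are not given: they have to be found in the camera images.
- switch_unit: white control box 120 (x) x 80 (y) x 46 mm high, loose, about 0.9 kg, on rubber feet; origin under its centre; x points away from the robot (turned up to 0.4 rad), z up. It carries the rocker switch at its centre. The three boxes stand in a row from left to right in any order; gaps of 45 mm or more.
- rocker (a joint): white rocker cap 72 mm long (box x), 32 mm wide, two faces in a shallow V; hinge along box y, over the box's centre, 57 mm up. Radians: 0 to 0.06 at the start = off, end away from the robot raised; grows as that end is pressed down; 0.36 = fully over (end stop), that half almost level. Stays where left; friction 0.05 N m, about 2 N at rocker_raised_end.
- rocker_raised_end (a point): the place to press the rocker: on the face of its raised half, 28 mm from the hinge and 8 mm short of the end; moves with the rocker, about 65 mm above the bench when off and 55 mm when fully over; z roughly up.
- valve_unit: white control box 120 (x) x 80 (y) x 46 mm high, loose, about 0.9 kg, on rubber feet; origin under its centre; x points away from the robot (turned up to 0.4 rad), z up. It carries the small round button on the half nearer the robot (box x = -31 mm) and the mushroom stop button on the far half (box x = +32 mm), both at box y = 0.
- valve_button (a joint): small round flat-topped white button, 25 mm across, standing 16 mm above the box's panel; slides straight down. Metres: 0 to 0.0015 at the start = out, 0.009 = fully in (end stop). Friction of about 3 N; stays where it is left.
- valve_button_top (a point): centre of the small round button's top face, 62 mm above the bench when out, 53 mm when fully in; moves with it.
- stop_button (a joint): stop button: white mushroom head 42 mm across, domed, on a steel stem; leave it alone. Metres: 0 = out, grows as pressed to 0.006; springs back, about 2.4 N starts it.
- stop_button_top (a point): centre of the mushroom head's top, 71 mm above the bench, 63 mm from the small round button's centre.
- prime_unit: white control box 120 (x) x 80 (y) x 46 mm high, loose, about 0.9 kg, on rubber feet; origin under its centre; x points away from the robot (turned up to 0.4 rad), z up. It carries the long bar key on the half nearer the robot (box x = -18 mm) and a flat black blank window on the far half.
- bar_key (a joint): long white bar key, 26 mm (box x) by 64 mm (box y), standing 16 mm above the box's panel; slides straight down. Metres: 0 = up, 0.008 = fully down (end stop). Springs back up when let go: 1.4 N starts it, 5 N holds it fully down.
- bar_key_top (a point): centre of the bar key's top face, 62 mm above the bench when up, 54 mm when down; moves with it.
- vial_0: capped glass vial 12 mm across, 34 mm high, standing loose in the gap between the left and the middle box; origin at the centre of its underside. Bystander.
- vial_1: the same kind of vial, in the gap between the middle and the right box. Bystander.
- bottle_100b: amber bottle with a black cap, 57 mm across, 111 mm high, loose, behind the boxes; origin under its centre. Bystander.
- beaker_50: small clear beaker, 46 x 50 mm, 58 mm high, loose, behind the boxes on the left; origin under its centre. Bystander.
- petri_dish: clear flat dish 64 mm across, 13 mm high, loose, to the right of the boxes; origin under its centre. Bystander.
- timer: flat bench timer 62 x 66 x 16 mm, loose, to the left of the boxes; origin under its centre. Bystander.
Not all that is in view belongs to the job. What is shaped like the switch_unit but red is not meant.

How it is judged (in metres and radians):
On the way, in this order (a step that is already met when the one before it is completed fails the run):
1. the rocker is tipped fully over (value of joint rocker above 0.3 rad), for 0.1 s.
2. the small round button is pushed fully in (value of joint valve_button above 0.0072 m and value of joint rocker above 0.3 rad), for 0.1 s.
3. the bar key is pressed down by the fingers (value of joint bar_key above 0.006 m and contact force between the fingers and prime_unit above 1 N), for 0.2 s.
At the end, for the whole second after the job is handed in: The rocker is over (above 0.30 of 0.36 rad), the small round button is in (above 7.2 of 9 mm), the stop button is out, and the fingers hold the bar key down (above 6 of 8 mm, with more than 1 N) (all of step 2 and all of step 3 and value of joint stop_button below 0.002 m); the arm keeps its last pose, push and grip.
It fails at once if the round button was pushed before the rocker was over (value of joint valve_button above 0.004 m and value of joint rocker below 0.3 rad).
It fails at once if the bar key was pressed before the rocker was over and the round button in (value of joint bar_key above 0.003 m and (value of joint valve_button below 0.0072 m or value of joint rocker below 0.3 rad)).
It fails at once if the stop button was pressed (value of joint stop_button above 0.002 m).
It fails at once if a control box was lifted, tipped or shifted (height (world z) of any of switch_unit, valve_unit, prime_unit above 0.01 m or distance of any of switch_unit, valve_unit, prime_unit from where it was at the start of the episode above 0.025 m or angle between any of switch_unit, valve_unit, prime_unit's own z axis and vertical above 0.15 rad).
It fails at once if a bystander was lifted, shifted or knocked over (distance of any of vial_0, vial_1, bottle_100b, beaker_50, petri_dish, timer from where it was at the start of the episode above 0.025 m or height (world z) of any of vial_0, vial_1, bottle_100b, beaker_50, petri_dish, timer above 0.015 m or angle between any of vial_0, vial_1, bottle_100b, beaker_50, petri_dish, timer's own z axis and vertical above 0.5 rad).
It also fails if it takes over 45 s, if anything falls off the work surface, if the arm or the gripper's body presses on something with over 40 N, if the wrist force passes 120 N, or if a joint passes its speed limit or range.

## Robot

A 6-joint arm with a two-finger parallel gripper is mounted at the origin on a cart in front of the work surface, level with it; the furniture and walls round the work are solid. World frame = base frame: x ahead of the robot, y to its left, z up, the work surface at z = 0. Lengths are in m, angles in degrees, forces in N, time in s.
With the tool pointing down it reaches from about 0.425 to 0.95 m from the base axis. Payload 14.7 kg.
Tool frame: the origin (TCP) lies midway between the tips of the shut fingers; the grasp point (between the pads) lies 19 mm behind it; z points along the fingers, y is the direction in which the jaws open and shut (so a half turn about z gives the same grasp; the last joint's range is limited). The gripper opens to 85 mm and grips with 20 to 120 N. Pads are 22 mm wide; open, the fingers measure 114 mm over their backs; the gripper's body (76 mm by 85 mm) begins 54 mm behind the grasp point. The pads swing forward as they close: fully open they stand 13 mm farther back than shut.
Start: joints at [-70.967, 27.513, 91.461, -0, 61.026, -2.67], TCP at [0.24, -0.604, 0.231] pointing down, gripper open.
Joint ranges: [-157.49, 157.49], [-46.99, 117.5], [13.45, 153.17], [-89.5, 269.5], [5.16, 153.95], [-167.48, 167.48]. Speed limits (degrees/s): [108.29, 108.29, 136.94, 172.46, 172.46, 172.46].

## Interface

Orientations are given as [roll, pitch, yaw] about the fixed x, y, z axes, in that order (R = Rz(yaw) Ry(pitch) Rx(roll)).
In Python, from plant import bot, viewer, ticket gives the robot as it stands.
- The arm moves only by the tool move_arm, never from a script. Its argument "moves" is a list of rows, each an object of numbers: "rx", "ry", "rz": the turn, a rotation vector about the tool's x, y, z in degrees; "x", "y", "z": the shift along the tool's x, y, z in mm; "claw": the opening, from -1 (shut) to 1 (fully open), so that 0 is half open. A call has exactly 8 rows; each row shifts and turns the commanded pose from where the row before left it, along the tool's axes as they then stand; what a row does not reach is not made up. A row lasts 1/12 s, in which the tool goes at most 41.7 mm and 7.16 degrees, less where a joint would pass 70% of its speed; a pose out of reach is approached as far as the arm can. A call with a gripper value outside its range is refused whole. The fingers move at their own pace and stop on an object; the grip force is fixed at half the most. Time passes only in rows, so rows that do not move let the fingers close, or fill a call up. It gives the time, the measured TCP pose, the force and the opening at its end, in the units of the state.
- bot.observe(): the state, without advancing time (a new reading comes with each control period).
- viewer.read_camera(name): name is "scene" or "top" or "wrist"; returns the picture (400x640x3 uint8, red, green, blue); there is no depth.
- viewer.camera_params(name): a dict with "mtx" (3x3 intrinsics, pixels), "cam_to_world" (4x4, takes a point from camera to world coordinates). Camera axes: x right, y up, looking along -z (the intrinsics and any distortion apply to the point x, -y, -z); pixel columns grow to the right and rows downward; lengths in m; the calibration is good to about 2 mm. A picture is of the moment at which its call begins: read the wrist's pose just before it. camera_params takes no time and is no camera call; for the wrist camera it gives the pose at the moment of the call.
- ticket.sign_off(): hands the job in, once; it reports no verdict.
The state is a dict: "t": time; "joint_pos": joint angles; "joint_velocities": joint speeds; "effort": joint torques, N m; "ee_pos": TCP position; "tcp_rot": TCP orientation; "wrist_force": force on the tool from outside, world axes, zero at the start; "wrist_torque": the same for the moment, N m; "gripper_width": opening from 0.0 (shut) to 1.0 (fully open).
Only numpy, scipy, OpenCV 4.12 (cv2) and the standard library are available. Lean on these libraries where they do the work, as an engineer would, in place of code of your own. Each camera call takes 0.05 s, during which the arm holds its last target.

## Working session

There is one attempt and no reset: what is moved stays moved. The work goes in short steps, Python scripts to look and compute and a tool call to move; the robot and the scene stay as the last step left them, time stands still between calls to the robot, and variables do not carry over. Pictures are saved under pics/ and viewed, and the job is handed in when it is done.

Besides the shell and the picture viewer there is one more tool, called after "Call:" as name([rows], argument=value, ...), one row to a line, values as JSON. move_arm: Moves the arm, as the interface text tells. Its arguments: {"type":"object","properties":{"moves":{"type":"array","items":{"type":"object","properties":{"rx":{"type":"number"},"ry":{"type":"number"},"rz":{"type":"number"},"x":{"type":"number"},"y":{"type":"number"},"z":{"type":"number"},"claw":{"type":"number"}}}}},"required":["moves"]}

```bash
ls; mkdir -p pics; python3 - <<'E'
from plant import bot, viewer, ticket
import cv2,numpy as np
print(bot.observe())
for n in ["scene","top"]:
    im=viewer.read_camera(n); cv2.imwrite(f"pics/{n}0.png",im[:,:,::-1])
    p=viewer.camera_params(n); print(n,p)
E
```

```text
pics
{'t': 0.0, 'joint_pos': array([-7.09686164e+01,  2.75497625e+01,  9.14942407e+01,  2.01988978e-03,
        6.10250034e+01, -2.67187928e+00]), 'joint_velocities': array([-0.00348201,  0.0345026 , -0.08903677,  0.02028664, -0.02011189,
       -0.00754133]), 'effort': array([-2.09465004e-03, -9.50657415e+01, -4.30186522e+01, -1.30651906e-04,
        1.23778498e-02, -5.13398476e-06]), 'ee_pos': array([ 0.24024613, -0.60353047,  0.23067024]), 'tcp_rot': array([-1.79931151e+02, -4.98078655e-03,  2.17022803e+01]), 'wrist_force': array([-0.8194579 , -0.46030094, -0.44879947]), 'wrist_torque': array([-0.02506065, -0.02238851,  0.02334292]), 'gripper_width': 1.002258843233039}
scene {'mtx': array([[419.22219706,   0.        , 325.82533055],
       [  0.        , 419.22219706, 198.14367067],
       [  0.        ,   0.        ,   1.        ]]), 'cam_to_world': array([[-0.8819809 ,  0.21329393, -0.42025635, -0.03906772],
       [-0.47121713, -0.41425987,  0.77868041,  1.30415085],
       [-0.00800754,  0.88481323,  0.46587705,  0.75482396],
       [ 0.        ,  0.        ,  0.        ,  1.        ]])}
top {'mtx': array([[447.6768941 ,   0.        , 320.38835027],
       [  0.        , 447.6768941 , 192.95286425],
       [  0.        ,   0.        ,   1.        ]]), 'cam_to_world': array([[-0.01244494,  0.98994093, -0.14093288,  0.34988761],
       [-0.99992062, -0.01204298,  0.00370476,  0.14492237],
       [ 0.00197024,  0.1409678 ,  0.99001222,  1.68662471],
       [ 0.        ,  0.        ,  0.        ,  1.        ]])}
```

View pics/scene0.png

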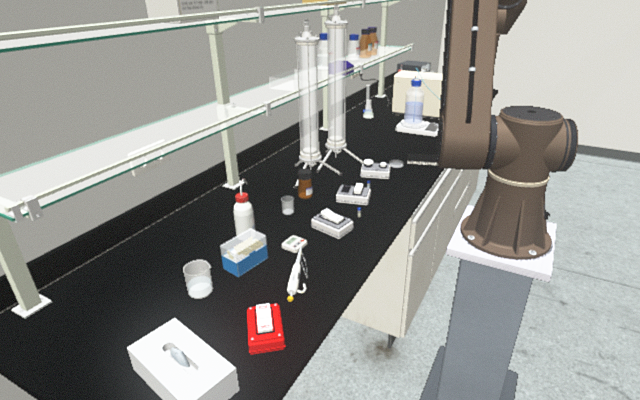

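View pics/top0.png

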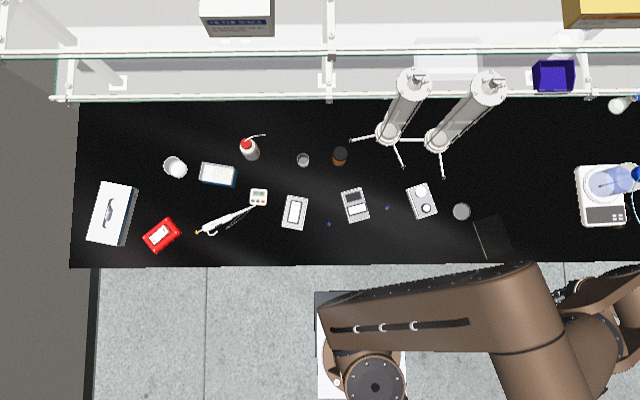

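The top view shows switch_unit at about (295,212), prime_unit at (355,205) and valve_unit at (422,202). The red decoy is at (162,236), and the arm is at the right. I'll zoom in to measure.

```bash
cat > h.py <<'E'
import cv2,numpy as np
from plant import bot, viewer, ticket
def ray(n,uv,z,p=None):
    p=p or viewer.camera_params(n); M=p["cam_to_world"];K=p["mtx"]
    d=np.array([(uv[0]-K[0,2])/K[0,0],-(uv[1]-K[1,2])/K[1,1],-1.]); d=M[:3,:3]@d;o=M[:3,3]
    return o+d*(z-o[2])/d[2]
def proj(n,P,p=None):
    p=p or viewer.camera_params(n); M=p["cam_to_world"];K=p["mtx"]
    c=M[:3,:3].T@(np.array(P)-M[:3,3]); return np.array([K[0,0]*c[0]/-c[2]+K[0,2],K[1,1]*-c[1]/-c[2]+K[1,2]])
E
python3 - <<'E'
from h import *
im=cv2.imread("pics/top0.png")
c=im[175:245,240:480]; cv2.imwrite("pics/top0z.png",cv2.resize(c,None,fx=3.3,fy=3.3,interpolation=cv2.INTER_CUBIC))
g=im.min(2); m=((g>90)).astype(np.uint8); m[:, :275]=0;m[:,445:]=0;m[:178]=0;m[235:]=0
m=cv2.morphologyEx(m,cv2.MORPH_CLOSE,np.ones((5,5)))
for k in cv2.findContours(m,0,2)[0]:
    if cv2.contourArea(k)<200: continue
    r=cv2.minAreaRect(k); b=cv2.boxPoints(r); P=np.array([ray("top",q,0.046)[:2] for q in b]); print(r); print(P.round(4).tolist(),P.mean(0).round(4), [np.linalg.norm(P[i]-P[i-1]).round(4) for i in range(4)])
    e=[P[i]-P[i-1] for i in range(4)]; e=max(e,key=np.linalg.norm); e=e*np.sign(e[0]); print("yaw",np.degrees(np.arctan2(e[1],e[0])))
E
```

```text
((294.48077392578125, 212.09616088867188), (21.768888473510742, 33.33973693847656), 11.309932708740234)
[[0.4618, 0.2862], [0.5825, 0.2621], [0.5656, 0.1832], [0.4453, 0.2082]] [0.5138 0.2349] [np.float64(0.0798), np.float64(0.123), np.float64(0.0806), np.float64(0.1229)]
yaw -11.333705552181979
((354.85845947265625, 204.7547149658203), (33.24125289916992, 22.115049362182617), 74.05460357666016)
[[0.5868, 0.0674], [0.6087, -0.012], [0.4894, -0.0425], [0.468, 0.0361]] [0.5382 0.0122] [np.float64(0.1228), np.float64(0.0823), np.float64(0.1231), np.float64(0.0814)]
yaw 14.370862344091211
((421.2466125488281, 200.6575164794922), (33.47377014160156, 22.47190284729004), 69.44395446777344)
[[0.5947, -0.1746], [0.6234, -0.254], [0.5059, -0.2919], [0.4778, -0.2132]] [ 0.5505 -0.2334] [np.float64(0.1231), np.float64(0.0844), np.float64(0.1234), np.float64(0.0836)]
yaw 17.901711482148244
```

View pics/top0z.png

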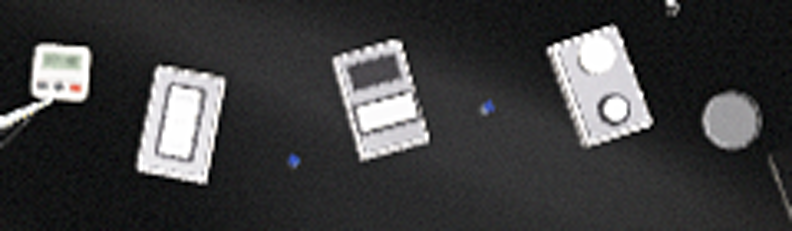

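```bash
python3 - <<'E'
from h import *
boxes={"sw":((.5138,.2349),-11.3),"pr":((.5382,.0122),14.4),"va":((.5505,-.2334),17.9)}
im=cv2.imread("pics/top0.png").min(2)
S=8
big=cv2.resize(im,None,fx=S,fy=S,interpolation=cv2.INTER_CUBIC)
_,m=cv2.threshold(big,232,255,0)
for k in cv2.findContours(m,0,2)[0]:
    a=cv2.contourArea(k)/S/S
    M=cv2.moments(k)
    if a<15:continue
    u=(np.array([M["m10"],M["m01"]])/M["m00"]+.5)/S-.5
    if 280<u[0]<440 and 175<u[1]<235:
        print(u.round(2),round(a,1),ray("top",u,.060).round(4),ray("top",u,.071).round(4),[ [round(x,3) for x in cv2.minAreaRect(k)[1]],cv2.minAreaRect(k)[2]])
for n,offs in {"sw":[(0,0,.057),(.028,0,.065)],"pr":[(-.018,0,.062)],"va":[(-.031,0,.062),(.032,0,.071)]}.items():
    c,y=boxes[n]; y=np.radians(y)
    for a,b,z in offs:
        P=[c[0]+a*np.cos(y),c[1]+a*np.sin(y),z]; print(n,np.round(P,4),proj("top",P).round(1),proj("scene",P).round(1))
# red/blue bottle etc. positions
for nm,uv,z in [("vial0",(329,224),.034),("vial1",(388,207.5),.034),("bottle",(339,156),.1),("beaker",(303,160),.05),("petri",(461,212),.01)]: print(nm,ray("top",uv,z).round(3))
im=cv2.imread("pics/scene0.png"); cv2.imwrite("pics/scene0z.png",cv2.resize(im[150:250,270:420],None,fx=5,fy=5,interpolation=cv2.INTER_CUBIC))
E
```

```text
[426.14 207.54] 30.2 [ 0.5229 -0.247   0.06  ] [ 0.5217 -0.2443  0.071 ] [[49.812, 51.143], 3.1798300743103027]
[356.72 208.55] 106.5 [0.5223 0.0069 0.06  ] [0.5211 0.0078 0.071 ] [[57.861, 137.411], 73.85565948486328]
[294.11 211.56] 163.2 [0.5141 0.2355 0.06  ] [0.5129 0.2349 0.071 ] [[71.227, 162.623], 11.121459007263184]
[420.59 190.73] 96.3 [ 0.5852 -0.2294  0.06  ] [ 0.5836 -0.2269  0.071 ] [[101.07, 84.971], 63.43495178222656]
sw [0.5138 0.2349 0.057 ] [294.3 211.7] [332.4 215.2]
sw [0.5413 0.2294 0.065 ] [295.7 204. ] [325.9 210.5]
pr [0.5208 0.0077 0.062 ] [356.5 208.9] [358.6 186.5]
va [ 0.521  -0.2429  0.062 ] [425.2 208. ] [383.  163.1]
va [ 0.581  -0.2236  0.071 ] [419.7 191.5] [368.1 160.2]
vial0 [0.469 0.108 0.034]
vial1 [ 0.528 -0.112  0.034]
bottle [0.71 0.07 0.1 ]
beaker [0.708 0.202 0.05 ]
petri [ 0.51  -0.389  0.01 ]
```

View pics/scene0z.png

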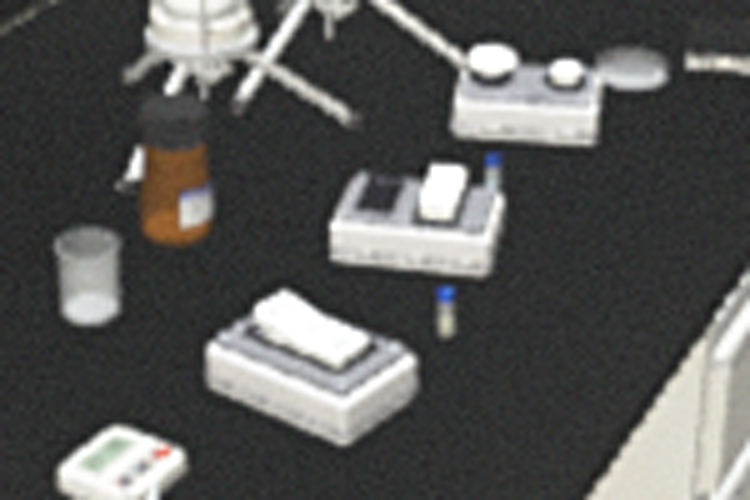

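Call:
move_arm([
  {"x": 29,"y": -18,"claw": -1},
  {"x": 29,"y": -18,"claw": -1},
  {"x": 29,"y": -18,"claw": -1},
  {"x": 29,"y": -18,"claw": -1},
  {"x": 29,"y": -18,"claw": -1},
  {"x": 29,"y": -18,"claw": -1},
  {"x": 29,"y": -18,"claw": -1},
  {"x": 29,"y": -18,"claw": -1},
])

```text
schema error: expected keys rx, ry, rz, x, y, z, claw
```

```bash
python3 - <<'E'
from h import *
p=viewer.camera_params("wrist"); im=viewer.read_camera("wrist"); cv2.imwrite("pics/w1.png",im[:,:,::-1]); o=bot.observe(); print(o["ee_pos"],o["tcp_rot"],p["cam_to_world"][:3,3].round(3),o["joint_pos"].round(1))
for P in [(.521,-.243,.062),(.581,-.2236,.071)]: print(proj("wrist",P,p))
E
```

```text
[ 0.24031    -0.60362019  0.23084358] [-1.79949714e+02 -3.40699738e-03  2.17028259e+01] [ 0.309 -0.576  0.373] [-71.   27.5  91.5   0.   61.   -2.7]
[ -64.94887898 -467.34010714]
[-114.76506752 -677.54055023]
```

View pics/w1.png

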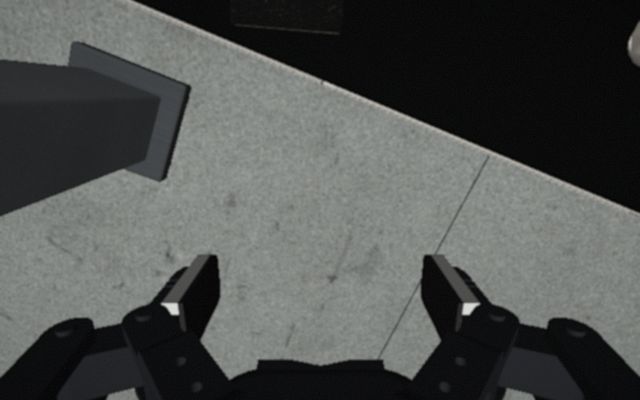

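The wrist view shows only the floor and the bench edge, because the move was refused. It needs all the keys, so I'm resending it in full.

Call:
move_arm([
  {"x": 29,"y": -18,"z": 0,"rx": 0,"ry": 0,"rz": 0,"claw": -1},
  {"x": 29,"y": -18,"z": 0,"rx": 0,"ry": 0,"rz": 0,"claw": -1},
  {"x": 29,"y": -18,"z": 0,"rx": 0,"ry": 0,"rz": 0,"claw": -1},
  {"x": 29,"y": -18,"z": 0,"rx": 0,"ry": 0,"rz": 0,"claw": -1},
  {"x": 29,"y": -18,"z": 0,"rx": 0,"ry": 0,"rz": 0,"claw": -1},
  {"x": 29,"y": -18,"z": 0,"rx": 0,"ry": 0,"rz": 0,"claw": -1},
  {"x": 29,"y": -18,"z": 0,"rx": 0,"ry": 0,"rz": 0,"claw": -1},
  {"x": 29,"y": -18,"z": 0,"rx": 0,"ry": 0,"rz": 0,"claw": -1},
])

```text
t: 0.82
ee_pos: [0.4033, -0.3828, 0.2312]
tcp_rot: [-180.0, 0.0, 21.7]
wrist_force: [-0.3, 0.0, 0.2]
gripper_width: -0.003
```

```bash
python3 - <<'E'
from h import *
p=viewer.camera_params("wrist"); im=viewer.read_camera("wrist"); cv2.imwrite("pics/w2.png",im[:,:,::-1]); o=bot.observe(); print(o["ee_pos"],o["tcp_rot"],p["cam_to_world"][:3,3].round(3),o["joint_pos"].round(1))
for P in [(.521,-.243,.062),(.581,-.2236,.071)]: print(proj("wrist",P,p))
E
```

```text
[ 0.40599559 -0.37847202  0.23117415] [-1.79893879e+02 -8.09714906e-02  2.17609147e+01] [ 0.472 -0.355  0.373] [-4.62e+01  2.00e+01  1.04e+02  1.00e-01  5.61e+01  2.20e+01]
[212.3218268  -22.78539559]
[ 206.37199865 -126.85330357]
```

View pics/w2.png

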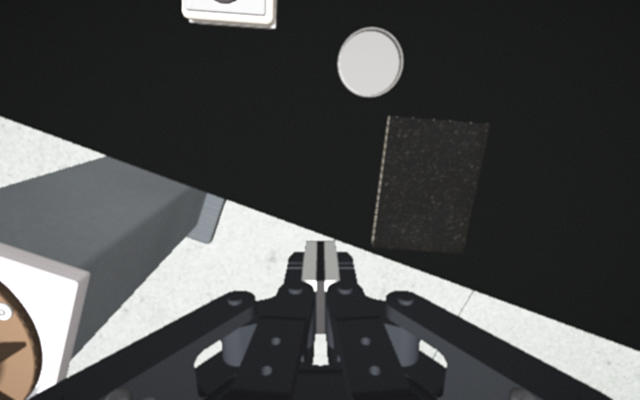

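Wrist view: the valve_unit's near edge is at (230,15), the petri dish at (370,62), and the fingers are shut. Continuing left.

Call:
move_arm([
  {"x": 18,"y": -34,"z": 0,"rx": 0,"ry": 0,"rz": 0,"claw": -1},
  {"x": 18,"y": -34,"z": 0,"rx": 0,"ry": 0,"rz": 0,"claw": -1},
  {"x": 18,"y": -34,"z": 0,"rx": 0,"ry": 0,"rz": 0,"claw": -1},
  {"x": 18,"y": -34,"z": 0,"rx": 0,"ry": 0,"rz": 0,"claw": -1},
  {"x": 18,"y": -34,"z": 0,"rx": 0,"ry": 0,"rz": 0,"claw": -1},
  {"x": 18,"y": -34,"z": 0,"rx": 0,"ry": 0,"rz": 0,"claw": -1},
  {"x": 18,"y": -34,"z": 0,"rx": 0,"ry": 0,"rz": 0,"claw": -1},
  {"x": 18,"y": -34,"z": 0,"rx": 0,"ry": 0,"rz": 0,"claw": -1},
])

```text
t: 1.53
ee_pos: [0.4356, -0.0766, 0.2314]
tcp_rot: [180.0, -0.0, 21.7]
wrist_force: [1.1, 0.3, 0.3]
gripper_width: 0.002
```

Call:
move_arm([
  {"x": 18,"y": -34,"z": 0,"rx": 0,"ry": 0,"rz": 0,"claw": -1},
  {"x": 18,"y": -34,"z": 0,"rx": 0,"ry": 0,"rz": 0,"claw": -1},
  {"x": 18,"y": -34,"z": 0,"rx": 0,"ry": 0,"rz": 0,"claw": -1},
  {"x": 18,"y": -34,"z": 0,"rx": 0,"ry": 0,"rz": 0,"claw": -1},
  {"x": 18,"y": -34,"z": 0,"rx": 0,"ry": 0,"rz": 0,"claw": -1},
  {"x": 18,"y": -34,"z": 0,"rx": 0,"ry": 0,"rz": 0,"claw": -1},
  {"x": 18,"y": -34,"z": 0,"rx": 0,"ry": 0,"rz": 0,"claw": -1},
  {"x": 18,"y": -34,"z": 0,"rx": 0,"ry": 0,"rz": 0,"claw": -1},
])

```text
t: 2.2
ee_pos: [0.4688, 0.2296, 0.2313]
tcp_rot: [180.0, 0.0, 21.7]
wrist_force: [1.0, -0.2, 0.1]
gripper_width: 0.002
```

Call:
move_arm([
  {"x": 0,"y": 0,"z": 0,"rx": 0,"ry": 0,"rz": 6.6,"claw": -1},
  {"x": 0,"y": 0,"z": 0,"rx": 0,"ry": 0,"rz": 6.6,"claw": -1},
  {"x": 0,"y": 0,"z": 0,"rx": 0,"ry": 0,"rz": 6.6,"claw": -1},
  {"x": 0,"y": 0,"z": 0,"rx": 0,"ry": 0,"rz": 6.6,"claw": -1},
  {"x": 0,"y": 0,"z": 0,"rx": 0,"ry": 0,"rz": 6.6,"claw": -1},
  {"x": 0,"y": 0,"z": 0,"rx": 0,"ry": 0,"rz": 0,"claw": -1},
  {"x": 0,"y": 0,"z": 0,"rx": 0,"ry": 0,"rz": 0,"claw": -1},
  {"x": 0,"y": 0,"z": 0,"rx": 0,"ry": 0,"rz": 0,"claw": -1},
])

```text
t: 2.87
ee_pos: [0.4691, 0.2275, 0.2313]
tcp_rot: [180.0, 0.0, -11.1]
wrist_force: [0.4, 0.0, 0.4]
gripper_width: 0.006
```

```bash
python3 - <<'E'
from h import *
p=viewer.camera_params("wrist"); im=viewer.read_camera("wrist"); cv2.imwrite("pics/w3.png",im[:,:,::-1]); o=bot.observe(); print(o["t"],o["ee_pos"],o["tcp_rot"],p["cam_to_world"][:3,3].round(3),o["joint_pos"].round(1))
for P in [(.514,.235,.057),(.5413,.2294,.065)]: print(proj("wrist",P,p))
E
```

```text
2.9167 [0.46909438 0.2275666  0.23126323] [ 1.79998047e+02  4.18410510e-03 -1.11003526e+01] [0.542 0.214 0.373] [ 22.5  17.3 108.2   0.   54.5 123.6]
[303.48560351 127.0108789 ]
[302.90262614  95.16804272]
```

View pics/w3.png

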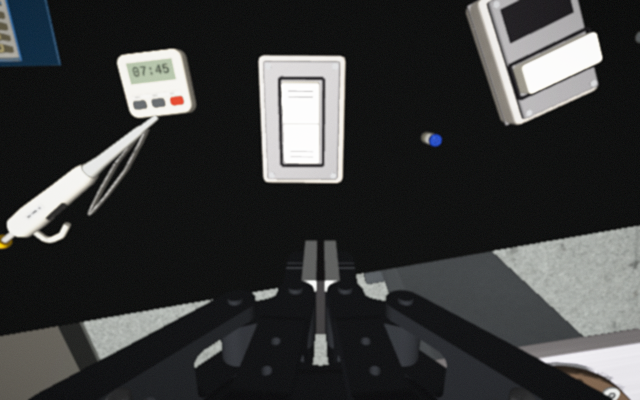

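Wrist view: the rocker spans columns 281–323 and rows 80–165, and the box spans rows 55–183. Next I'll convert these to positions.

```bash
python3 - <<'E'
from h import *
p=viewer.camera_params("wrist")
for uv,z in [((302,80),.067),((302,165),.05),((302,165),.056)]: print(ray("wrist",uv,z,p).round(4))
for uv in [(260,57),(346,57),(263,183),(343,183)]: print(ray("wrist",uv,.046,p).round(4))
im=cv2.imread("pics/w3.png"); cv2.imwrite("pics/w3z.png",cv2.resize(im[40:200,220:400],None,fx=3.5,fy=3.5,interpolation=cv2.INTER_CUBIC))
E
```

```text
[0.5535 0.2275 0.067 ]
[0.4785 0.2442 0.05  ]
[0.4797 0.2437 0.056 ]
[0.5805 0.261  0.046 ]
[0.5658 0.186  0.046 ]
[0.4675 0.2861 0.046 ]
[0.4523 0.2087 0.046 ]
```

View pics/w3z.png

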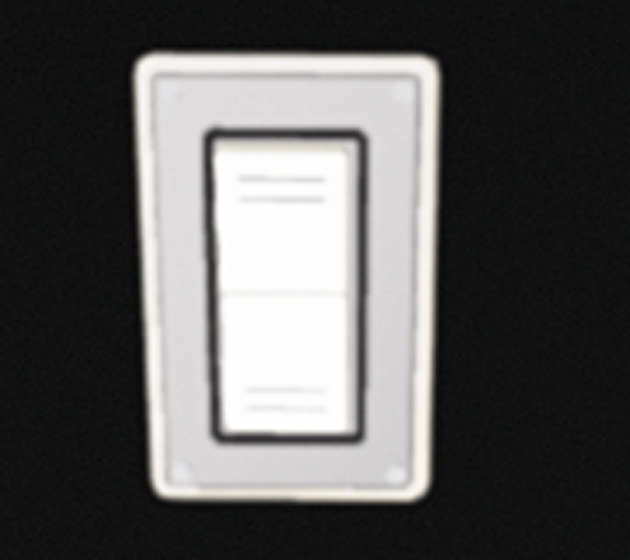

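Call:
move_arm([
  {"x": 24,"y": -5.5,"z": 0,"rx": 0,"ry": 0,"rz": 0,"claw": -1},
  {"x": 24,"y": -5.5,"z": 0,"rx": 0,"ry": 0,"rz": 0,"claw": -1},
  {"x": 24,"y": -5.5,"z": 0,"rx": 0,"ry": 0,"rz": 0,"claw": -1},
  {"x": 0,"y": 0,"z": 40,"rx": 0,"ry": 0,"rz": 0,"claw": -1},
  {"x": 0,"y": 0,"z": 40,"rx": 0,"ry": 0,"rz": 0,"claw": -1},
  {"x": 0,"y": 0,"z": 40,"rx": 0,"ry": 0,"rz": 0,"claw": -1},
  {"x": 0,"y": 0,"z": 24,"rx": 0,"ry": 0,"rz": 0,"claw": -1},
  {"x": 0,"y": 0,"z": 0,"rx": 0,"ry": 0,"rz": 0,"claw": -1},
])

```text
t: 3.58
ee_pos: [0.5399, 0.2284, 0.0825]
tcp_rot: [179.8, 0.4, -11.2]
wrist_force: [-2.0, -0.6, 0.5]
gripper_width: -0.003
```

```bash
python3 - <<'E'
from h import *
im=viewer.read_camera("wrist"); cv2.imwrite("pics/w4.png",im[:,:,::-1]); o=bot.observe(); print(o["t"],o["ee_pos"],o["tcp_rot"],o["wrist_force"])
E
```

```text
3.6333 [0.54129435 0.22900894 0.08526009] [179.85573914   0.23853035 -11.19696653] [ 0.95570017 -0.0957227   2.04693561]
```

View pics/w4.png

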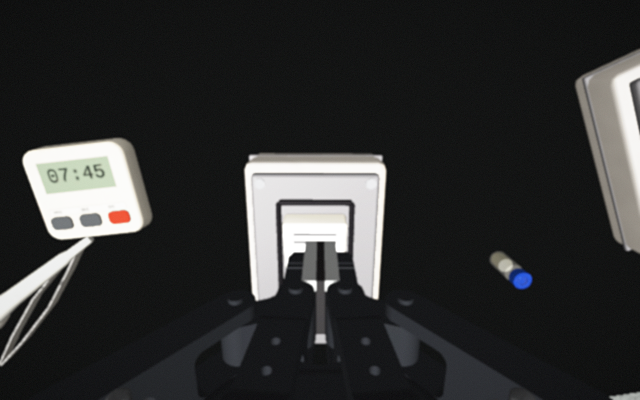

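Wrist view: the fingertips at (320,241) are over the raised half, whose end edge is near row 215. Pressing slowly.

Call:
move_arm([
  {"x": 0,"y": 0,"z": 7,"rx": 0,"ry": 0,"rz": 0,"claw": -1},
  {"x": 0,"y": 0,"z": 7,"rx": 0,"ry": 0,"rz": 0,"claw": -1},
  {"x": 0,"y": 0,"z": 4,"rx": 0,"ry": 0,"rz": 0,"claw": -1},
  {"x": 0,"y": 0,"z": 4,"rx": 0,"ry": 0,"rz": 0,"claw": -1},
  {"x": 0,"y": 0,"z": 4,"rx": 0,"ry": 0,"rz": 0,"claw": -1},
  {"x": 0,"y": 0,"z": 4,"rx": 0,"ry": 0,"rz": 0,"claw": -1},
  {"x": 0,"y": 0,"z": 2,"rx": 0,"ry": 0,"rz": 0,"claw": -1},
  {"x": 0,"y": 0,"z": 0,"rx": 0,"ry": 0,"rz": 0,"claw": -1},
])

```text
t: 4.3
ee_pos: [0.5434, 0.2299, 0.0556]
tcp_rot: [-180.0, -0.0, -11.3]
wrist_force: [-0.0, -0.5, 8.5]
gripper_width: -0.001
```

Call:
move_arm([
  {"x": 0,"y": 0,"z": 1,"rx": 0,"ry": 0,"rz": 0,"claw": -1},
  {"x": 0,"y": 0,"z": 1,"rx": 0,"ry": 0,"rz": 0,"claw": -1},
  {"x": 0,"y": 0,"z": 1,"rx": 0,"ry": 0,"rz": 0,"claw": -1},
  {"x": 0,"y": 0,"z": 0,"rx": 0,"ry": 0,"rz": 0,"claw": -1},
  {"x": 0,"y": 0,"z": 0,"rx": 0,"ry": 0,"rz": 0,"claw": -1},
  {"x": 0,"y": 0,"z": 0,"rx": 0,"ry": 0,"rz": 0,"claw": -1},
  {"x": 0,"y": 0,"z": 0,"rx": 0,"ry": 0,"rz": 0,"claw": -1},
  {"x": 0,"y": 0,"z": 0,"rx": 0,"ry": 0,"rz": 0,"claw": -1},
])

```text
t: 4.97
ee_pos: [0.5436, 0.23, 0.0546]
tcp_rot: [-179.9, -0.1, -11.3]
wrist_force: [-8.1, -2.6, 42.6]
gripper_width: 0.001
```

At the end stop with 42 N. I'll retract and check.

Call:
move_arm([
  {"x": 0,"y": 0,"z": -10,"rx": 0,"ry": 0,"rz": 0,"claw": -1},
  {"x": 0,"y": 0,"z": -40,"rx": 0,"ry": 0,"rz": 0,"claw": -1},
  {"x": 0,"y": 0,"z": -40,"rx": 0,"ry": 0,"rz": 0,"claw": -1},
  {"x": 0,"y": 0,"z": -40,"rx": 0,"ry": 0,"rz": 0,"claw": -1},
  {"x": -25,"y": 6,"z": -20,"rx": 0,"ry": 0,"rz": 0,"claw": -1},
  {"x": -25,"y": 6,"z": 0,"rx": 0,"ry": 0,"rz": 0,"claw": -1},
  {"x": -24,"y": 5,"z": 0,"rx": 0,"ry": 0,"rz": 0,"claw": -1},
  {"x": 0,"y": 0,"z": 0,"rx": 0,"ry": 0,"rz": 0,"claw": -1},
])

```text
t: 5.63
ee_pos: [0.4626, 0.2269, 0.2025]
tcp_rot: [179.9, 0.1, -11.3]
wrist_force: [0.5, 0.3, -0.8]
gripper_width: -0.0
```

```bash
python3 - <<'E'
from h import *
im=viewer.read_camera("wrist"); im=im[:,:,::-1]; cv2.imwrite("pics/w5.png",im);o=bot.observe(); print(o["t"],o["ee_pos"],o["tcp_rot"],o["wrist_force"])
a=cv2.imread("pics/w3.png")
s=viewer.read_camera("scene")[:,:,::-1];b=cv2.imread("pics/scene0.png")
f=lambda i,r,c:cv2.resize(i[r:r+100,c:c+130],(390,300),interpolation=cv2.INTER_CUBIC)
cv2.imwrite("pics/cmp5.png",np.vstack([np.hstack([f(a,60,240),f(im,60,240)]),np.hstack([cv2.resize(x[190:250,290:368],(390,300),interpolation=cv2.INTER_CUBIC) for x in (b,s)])]))
E
```

```text
5.6833 [0.46485821 0.22732756 0.20256487] [ 1.79974576e+02  5.26454686e-02 -1.12430029e+01] [0.30484246 0.13125477 0.00225593]
```

View pics/cmp5.png

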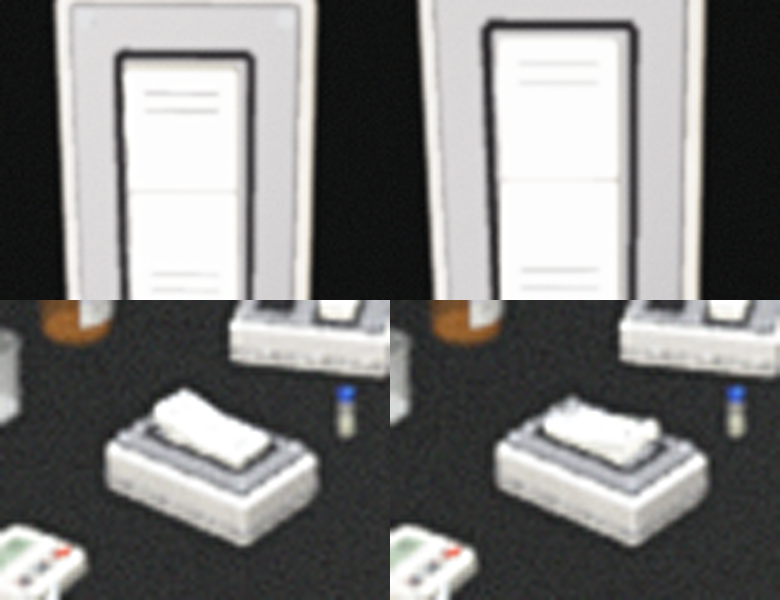

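The comparison shows the rocker tipped: the far end is now level, the near end is up, and the box has not moved. Moving on to the valve unit.

Call:
move_arm([
  {"x": 6,"y": 35,"z": 0,"rx": 0,"ry": 0,"rz": 0,"claw": -1},
  {"x": 6,"y": 35,"z": 0,"rx": 0,"ry": 0,"rz": 0,"claw": -1},
  {"x": 6,"y": 35,"z": 0,"rx": 0,"ry": 0,"rz": 0,"claw": -1},
  {"x": 6,"y": 35,"z": 0,"rx": 0,"ry": 0,"rz": 0,"claw": -1},
  {"x": 6,"y": 35,"z": 0,"rx": 0,"ry": 0,"rz": 0,"claw": -1},
  {"x": 6,"y": 35,"z": 0,"rx": 0,"ry": 0,"rz": 0,"claw": -1},
  {"x": 6,"y": 35,"z": 0,"rx": 0,"ry": 0,"rz": 0,"claw": -1},
  {"x": 6,"y": 35,"z": 0,"rx": 0,"ry": 0,"rz": 0,"claw": -1},
])

```text
t: 6.4
ee_pos: [0.4598, -0.0586, 0.2022]
tcp_rot: [180.0, -0.0, -11.3]
wrist_force: [1.6, 0.7, 0.1]
gripper_width: 0.002
```

Call:
move_arm([
  {"x": 6,"y": 35,"z": 0,"rx": 0,"ry": 0,"rz": 0,"claw": -1},
  {"x": 6,"y": 35,"z": 0,"rx": 0,"ry": 0,"rz": 0,"claw": -1},
  {"x": 6,"y": 35,"z": 0,"rx": 0,"ry": 0,"rz": 0,"claw": -1},
  {"x": 6,"y": 35,"z": 0,"rx": 0,"ry": 0,"rz": 0,"claw": -1},
  {"x": 6,"y": 35,"z": 0,"rx": 0,"ry": 0,"rz": 0,"claw": -1},
  {"x": 6,"y": 35,"z": 0,"rx": 0,"ry": 0,"rz": 0,"claw": -1},
  {"x": 0,"y": 0,"z": 0,"rx": 0,"ry": 0,"rz": -7,"claw": -1},
  {"x": 0,"y": 0,"z": 0,"rx": 0,"ry": 0,"rz": -7,"claw": -1},
])

```text
t: 7.07
ee_pos: [0.4537, -0.2724, 0.2018]
tcp_rot: [180.0, -0.0, 2.8]
wrist_force: [0.0, 1.3, 1.1]
gripper_width: 0.004
```

Call:
move_arm([
  {"x": 0,"y": 0,"z": 0,"rx": 0,"ry": 0,"rz": -7,"claw": -1},
  {"x": 0,"y": 0,"z": 0,"rx": 0,"ry": 0,"rz": -7,"claw": -1},
  {"x": 0,"y": 0,"z": 0,"rx": 0,"ry": 0,"rz": -1.2,"claw": -1},
  {"x": 0,"y": 0,"z": 0,"rx": 0,"ry": 0,"rz": 0,"claw": -1},
  {"x": 0,"y": 0,"z": 0,"rx": 0,"ry": 0,"rz": 0,"claw": -1},
  {"x": 0,"y": 0,"z": 0,"rx": 0,"ry": 0,"rz": 0,"claw": -1},
  {"x": 0,"y": 0,"z": 0,"rx": 0,"ry": 0,"rz": 0,"claw": -1},
  {"x": 0,"y": 0,"z": 0,"rx": 0,"ry": 0,"rz": 0,"claw": -1},
])

```text
t: 7.73
ee_pos: [0.4535, -0.2694, 0.2023]
tcp_rot: [180.0, -0.0, 17.8]
wrist_force: [0.5, -0.2, 0.5]
gripper_width: 0.003
```

```bash
python3 - <<'E'
from h import *
p=viewer.camera_params("wrist"); im=viewer.read_camera("wrist"); cv2.imwrite("pics/w6.png",im[:,:,::-1]); o=bot.observe(); print(o["t"],o["ee_pos"],o["tcp_rot"])
for P in [(.522,-.2455,.062),(.582,-.226,.071)]: print(proj("wrist",P,p))
E
```

```text
7.7833 [ 0.45349797 -0.26944628  0.20237076] [ 1.79992619e+02 -4.74210195e-03  1.78524849e+01]
[318.68592837  93.42397747]
[318.26610852   0.96326787]
```

View pics/w6.png

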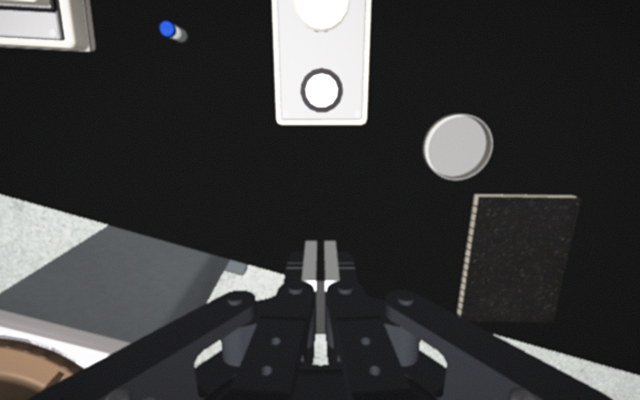

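Wrist view: the round button is at (321,91) and the stop head at (320,8). The shift needed is about 73 mm forward, with almost none sideways.

Call:
move_arm([
  {"x": 25,"y": 0,"z": 0,"rx": 0,"ry": 0,"rz": 0,"claw": -1},
  {"x": 25,"y": -0.5,"z": 0,"rx": 0,"ry": 0,"rz": 0,"claw": -1},
  {"x": 23,"y": 0,"z": 0,"rx": 0,"ry": 0,"rz": 0,"claw": -1},
  {"x": 0,"y": 0,"z": 35,"rx": 0,"ry": 0,"rz": 0,"claw": -1},
  {"x": 0,"y": 0,"z": 35,"rx": 0,"ry": 0,"rz": 0,"claw": -1},
  {"x": 0,"y": 0,"z": 30,"rx": 0,"ry": 0,"rz": 0,"claw": -1},
  {"x": 0,"y": 0,"z": 14,"rx": 0,"ry": 0,"rz": 0,"claw": -1},
  {"x": 0,"y": 0,"z": 0,"rx": 0,"ry": 0,"rz": 0,"claw": -1},
])

```text
t: 8.45
ee_pos: [0.5208, -0.2454, 0.0851]
tcp_rot: [-179.8, 0.2, 17.9]
wrist_force: [-0.9, 0.8, -1.1]
gripper_width: 0.003
```

```bash
python3 - <<'E'
from h import *
p=viewer.camera_params("wrist"); im=viewer.read_camera("wrist"); cv2.imwrite("pics/w7.png",im[:,:,::-1]); o=bot.observe(); print(o["t"],o["ee_pos"],o["tcp_rot"])
E
```

```text
8.5 [ 0.52184792 -0.24598701  0.08703132] [-1.79875341e+02  1.20686450e-01  1.78840225e+01]
```

View pics/w7.png

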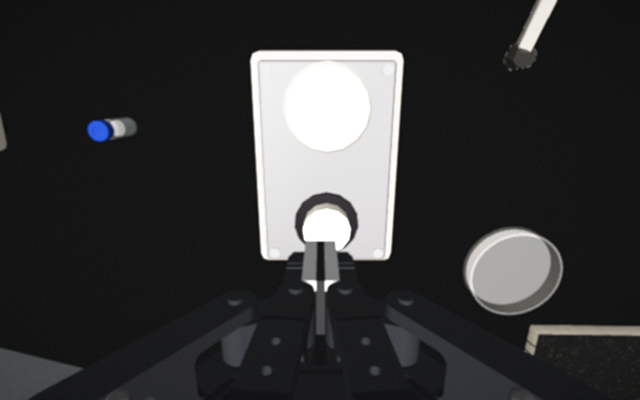

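```bash
python3 - <<'E'
from h import *
p=viewer.camera_params("wrist"); o=bot.observe(); t=o["ee_pos"]
print(t, proj("wrist",t,p),proj("wrist",[t[0],t[1],.062],p), ray("wrist",(326.5,229.5),.062,p), ray("wrist",(327,107),.069,p))
E
```

```text
[ 0.52184792 -0.24598701  0.08703132] [321.68299469 260.07288176] [321.57015973 237.69620062] [ 0.52708912 -0.24700808  0.062     ] [ 0.58663492 -0.22756324  0.069     ]
```

Wrist view: the button centre is at about (326,230), 3 mm ahead and 2 mm right of the TCP. The mushroom is at (327,107), well clear. I'll correct for that and press.

Call:
move_arm([
  {"x": 3,"y": 2,"z": 0,"rx": 0,"ry": 0,"rz": 0,"claw": -1},
  {"x": 0,"y": 0,"z": 10,"rx": 0,"ry": 0,"rz": 0,"claw": -1},
  {"x": 0,"y": 0,"z": 8,"rx": 0,"ry": 0,"rz": 0,"claw": -1},
  {"x": 0,"y": 0,"z": 4,"rx": 0,"ry": 0,"rz": 0,"claw": -1},
  {"x": 0,"y": 0,"z": 4,"rx": 0,"ry": 0,"rz": 0,"claw": -1},
  {"x": 0,"y": 0,"z": 4,"rx": 0,"ry": 0,"rz": 0,"claw": -1},
  {"x": 0,"y": 0,"z": 4,"rx": 0,"ry": 0,"rz": 0,"claw": -1},
  {"x": 0,"y": 0,"z": 0,"rx": 0,"ry": 0,"rz": 0,"claw": -1},
])

```text
t: 9.17
ee_pos: [0.5261, -0.2475, 0.0537]
tcp_rot: [-180.0, 0.0, 17.9]
wrist_force: [-0.8, 0.5, 0.2]
gripper_width: -0.001
```

Call:
move_arm([
  {"x": 0,"y": 0,"z": 1,"rx": 0,"ry": 0,"rz": 0,"claw": -1},
  {"x": 0,"y": 0,"z": 1,"rx": 0,"ry": 0,"rz": 0,"claw": -1},
  {"x": 0,"y": 0,"z": 0,"rx": 0,"ry": 0,"rz": 0,"claw": -1},
  {"x": 0,"y": 0,"z": 0,"rx": 0,"ry": 0,"rz": 0,"claw": -1},
  {"x": 0,"y": 0,"z": 0,"rx": 0,"ry": 0,"rz": 0,"claw": -1},
  {"x": 0,"y": 0,"z": 0,"rx": 0,"ry": 0,"rz": 0,"claw": -1},
  {"x": 0,"y": 0,"z": 0,"rx": 0,"ry": 0,"rz": 0,"claw": -1},
  {"x": 0,"y": 0,"z": 0,"rx": 0,"ry": 0,"rz": 0,"claw": -1},
])

```text
t: 9.83
ee_pos: [0.5264, -0.2476, 0.0534]
tcp_rot: [180.0, -0.0, 17.9]
wrist_force: [-5.4, 2.1, 18.5]
gripper_width: 0.004
```

Call:
move_arm([
  {"x": 0,"y": 0,"z": -10,"rx": 0,"ry": 0,"rz": 0,"claw": -1},
  {"x": 0,"y": 0,"z": -40,"rx": 0,"ry": 0,"rz": 0,"claw": -1},
  {"x": 0,"y": 0,"z": -40,"rx": 0,"ry": 0,"rz": 0,"claw": -1},
  {"x": 0,"y": 0,"z": -40,"rx": 0,"ry": 0,"rz": 0,"claw": -1},
  {"x": -25,"y": 0,"z": -20,"rx": 0,"ry": 0,"rz": 0,"claw": -1},
  {"x": -25,"y": 0,"z": 0,"rx": 0,"ry": 0,"rz": 0,"claw": -1},
  {"x": -25,"y": 0,"z": 0,"rx": 0,"ry": 0,"rz": 0,"claw": -1},
  {"x": 0,"y": 0,"z": 0,"rx": 0,"ry": 0,"rz": 0,"claw": -1},
])

```text
t: 10.5
ee_pos: [0.4514, -0.271, 0.2032]
tcp_rot: [-180.0, 0.1, 17.9]
wrist_force: [0.7, -1.2, -0.5]
gripper_width: 0.001
```

```bash
python3 - <<'E'
from h import *
im=viewer.read_camera("wrist")[:,:,::-1]; cv2.imwrite("pics/w8.png",im);o=bot.observe(); print(o["t"],o["ee_pos"],o["tcp_rot"],o["wrist_force"])
a=cv2.imread("pics/w6.png")
s=viewer.read_camera("scene")[:,:,::-1];b=cv2.imread("pics/scene0.png")
f=lambda i,r,c:cv2.resize(i[r:r+130,c:c+169],(390,300),interpolation=cv2.INTER_CUBIC)
cv2.imwrite("pics/cmp8.png",np.vstack([np.hstack([f(a,0,240),f(im,0,240)]),np.hstack([cv2.resize(x[145:191,350:410],(390,300),interpolation=cv2.INTER_CUBIC) for x in (b,s)])]))
E
```

```text
10.55 [ 0.45321039 -0.27096898  0.2030925 ] [ 1.79982631e+02 -8.91085301e-04  1.78052728e+01] [ 0.65885087 -0.74728543  0.67789716]
```

View pics/cmp8.png

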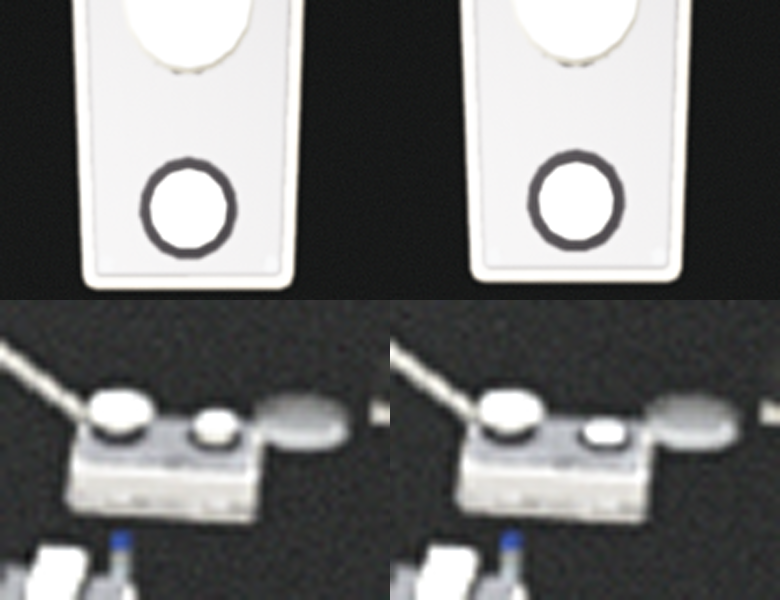

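The comparison shows the round button sunk, the stop head unchanged and the box in place. On to the bar key.

Call:
move_arm([
  {"x": 11,"y": -35,"z": 0,"rx": 0,"ry": 0,"rz": 0,"claw": -1},
  {"x": 11,"y": -35,"z": 0,"rx": 0,"ry": 0,"rz": 0,"claw": -1},
  {"x": 11,"y": -35,"z": 0,"rx": 0,"ry": 0,"rz": 0,"claw": -1},
  {"x": 11,"y": -35,"z": 0,"rx": 0,"ry": 0,"rz": 0,"claw": -1},
  {"x": 11,"y": -35,"z": 0,"rx": 0,"ry": 0,"rz": 0,"claw": -1},
  {"x": 11,"y": -35,"z": 0,"rx": 0,"ry": 0,"rz": 0,"claw": -1},
  {"x": 11,"y": -35,"z": 0,"rx": 0,"ry": 0,"rz": 3.5,"claw": -1},
  {"x": 0,"y": 0,"z": 0,"rx": 0,"ry": 0,"rz": 0,"claw": -1},
])

```text
t: 11.27
ee_pos: [0.453, -0.0082, 0.2024]
tcp_rot: [-179.9, -0.0, 14.3]
wrist_force: [-0.4, -0.6, -0.3]
gripper_width: -0.003
```

```bash
python3 - <<'E'
from h import *
p=viewer.camera_params("wrist"); im=viewer.read_camera("wrist"); cv2.imwrite("pics/w9.png",im[:,:,::-1]); o=bot.observe(); print(o["t"],o["ee_pos"],o["tcp_rot"])
print(proj("wrist",(.5225,.007,.062),p))
m=(im.min(2)>235).astype(np.uint8)
for k in cv2.findContours(m,0,2)[0]:
    r=cv2.minAreaRect(k)
    if cv2.contourArea(k)>300: print(r,ray("wrist",r[0],.062,p))
E
```

```text
11.3167 [ 0.45330678 -0.01039095  0.20241693] [-1.79980211e+02 -2.33851611e-02  1.46084759e+01]
[324.32240289  95.27638133]
((607.0, 167.5), (27.0, 28.0), 90.0) [ 0.52486873 -0.23736698  0.062     ]
((324.5, 92.0), (34.0, 79.0), 90.0) [0.52493675 0.00748702 0.062     ]
((623.5, 91.5), (51.0, 31.0), 90.0) [ 0.58358831 -0.22057958  0.062     ]
((571.467529296875, 112.21147155761719), (60.70070266723633, 162.98037719726562), 31.46414566040039) [ 0.55889162 -0.18808639  0.062     ]
((91.10608673095703, 57.16302490234375), (9.838777542114258, 117.99468231201172), 17.474775314331055) [0.50538838 0.18749495 0.062     ]
((27.813610076904297, 30.54733657836914), (47.153846740722656, 81.9230728149414), 22.61986541748047) [0.51256212 0.23477798 0.062     ]
```

View pics/w9.png

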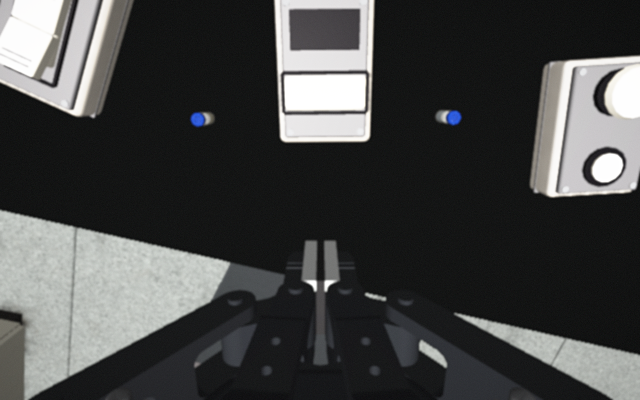

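Wrist view: the bar key is centred at (324.5,92), which gives world (0.525, 0.0075). Vials are at (200,119) and (450,117), clear of the path.

Call:
move_arm([
  {"x": 25,"y": 0.5,"z": 0,"rx": 0,"ry": 0,"rz": 0,"claw": -1},
  {"x": 25,"y": 0,"z": 0,"rx": 0,"ry": 0,"rz": 0,"claw": -1},
  {"x": 24,"y": 0,"z": 0,"rx": 0,"ry": 0,"rz": 0,"claw": -1},
  {"x": 0,"y": 0,"z": 35,"rx": 0,"ry": 0,"rz": 0,"claw": -1},
  {"x": 0,"y": 0,"z": 35,"rx": 0,"ry": 0,"rz": 0,"claw": -1},
  {"x": 0,"y": 0,"z": 30,"rx": 0,"ry": 0,"rz": 0,"claw": -1},
  {"x": 0,"y": 0,"z": 14,"rx": 0,"ry": 0,"rz": 0,"claw": -1},
  {"x": 0,"y": 0,"z": 0,"rx": 0,"ry": 0,"rz": 0,"claw": -1},
])

```text
t: 11.98
ee_pos: [0.5231, 0.0039, 0.0851]
tcp_rot: [-179.9, 0.3, 14.4]
wrist_force: [-1.3, -0.1, -0.3]
gripper_width: 0.0
```

Call:
move_arm([
  {"x": 0,"y": 0,"z": 10,"rx": 0,"ry": 0,"rz": 0,"claw": -1},
  {"x": 0,"y": 0,"z": 8,"rx": 0,"ry": 0,"rz": 0,"claw": -1},
  {"x": 0,"y": 0,"z": 4,"rx": 0,"ry": 0,"rz": 0,"claw": -1},
  {"x": 0,"y": 0,"z": 4,"rx": 0,"ry": 0,"rz": 0,"claw": -1},
  {"x": 0,"y": 0,"z": 4,"rx": 0,"ry": 0,"rz": 0,"claw": -1},
  {"x": 0,"y": 0,"z": 3,"rx": 0,"ry": 0,"rz": 0,"claw": -1},
  {"x": 0,"y": 0,"z": 2,"rx": 0,"ry": 0,"rz": 0,"claw": -1},
  {"x": 0,"y": 0,"z": 0,"rx": 0,"ry": 0,"rz": 0,"claw": -1},
])

```text
t: 12.65
ee_pos: [0.5251, 0.0041, 0.0539]
tcp_rot: [180.0, -0.1, 14.4]
wrist_force: [-2.7, -1.6, 13.3]
gripper_width: 0.002
```

Call:
move_arm([
  {"x": 0,"y": 0,"z": 0,"rx": 0,"ry": 0,"rz": 0,"claw": -1},
  {"x": 0,"y": 0,"z": 0,"rx": 0,"ry": 0,"rz": 0,"claw": -1},
  {"x": 0,"y": 0,"z": 0,"rx": 0,"ry": 0,"rz": 0,"claw": -1},
  {"x": 0,"y": 0,"z": 0,"rx": 0,"ry": 0,"rz": 0,"claw": -1},
  {"x": 0,"y": 0,"z": 0,"rx": 0,"ry": 0,"rz": 0,"claw": -1},
  {"x": 0,"y": 0,"z": 0,"rx": 0,"ry": 0,"rz": 0,"claw": -1},
  {"x": 0,"y": 0,"z": 0,"rx": 0,"ry": 0,"rz": 0,"claw": -1},
  {"x": 0,"y": 0,"z": 0,"rx": 0,"ry": 0,"rz": 0,"claw": -1},
])

```text
t: 13.32
ee_pos: [0.5251, 0.0041, 0.0539]
tcp_rot: [180.0, -0.1, 14.4]
wrist_force: [-0.7, -1.2, 10.6]
gripper_width: 0.004
```

```bash
python3 - <<'E'
from h import *
im=viewer.read_camera("wrist"); cv2.imwrite("pics/w10.png",im[:,:,::-1]); o=bot.observe(); print(o["t"],o["ee_pos"],o["tcp_rot"],o["wrist_force"])
E
```

```text
13.3667 [0.52510833 0.00410987 0.0539191 ] [ 1.79976129e+02 -6.51712847e-02  1.44108327e+01] [-1.03574913 -1.1328705  10.04250556]
```

View pics/w10.png

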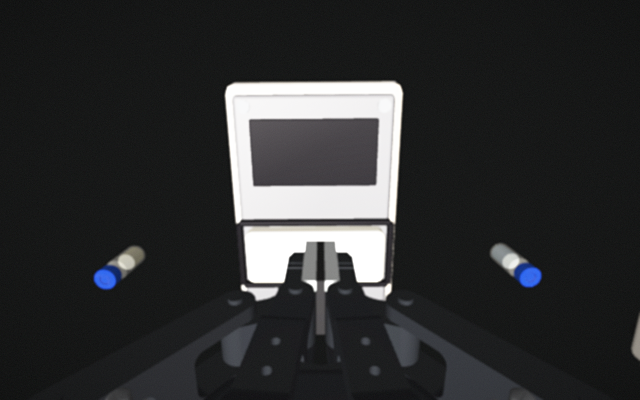

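Wrist view: the fingertips at (320,245) are on the bar key, and both vials are standing. I'll add a little push and do the final check.

Call:
move_arm([
  {"x": 0,"y": 0,"z": 1,"rx": 0,"ry": 0,"rz": 0,"claw": -1},
  {"x": 0,"y": 0,"z": 0,"rx": 0,"ry": 0,"rz": 0,"claw": -1},
  {"x": 0,"y": 0,"z": 0,"rx": 0,"ry": 0,"rz": 0,"claw": -1},
  {"x": 0,"y": 0,"z": 0,"rx": 0,"ry": 0,"rz": 0,"claw": -1},
  {"x": 0,"y": 0,"z": 0,"rx": 0,"ry": 0,"rz": 0,"claw": -1},
  {"x": 0,"y": 0,"z": 0,"rx": 0,"ry": 0,"rz": 0,"claw": -1},
  {"x": 0,"y": 0,"z": 0,"rx": 0,"ry": 0,"rz": 0,"claw": -1},
  {"x": 0,"y": 0,"z": 0,"rx": 0,"ry": 0,"rz": 0,"claw": -1},
])

```text
t: 14.03
ee_pos: [0.5252, 0.0041, 0.0536]
tcp_rot: [180.0, -0.1, 14.4]
wrist_force: [-4.2, -1.7, 26.3]
gripper_width: -0.002
```

```bash
python3 - <<'E'
from h import *
s=viewer.read_camera("scene")[:,:,::-1]; o=bot.observe(); print(o["t"],o["ee_pos"],o["wrist_force"])
cv2.imwrite("pics/s11.png",cv2.resize(s[140:250,270:420],None,fx=5,fy=5,interpolation=cv2.INTER_CUBIC))
E
```

```text
14.0833 [0.52518916 0.00407564 0.05360189] [-4.59840792 -2.20061161 25.8547455 ]
```

View pics/s11.png

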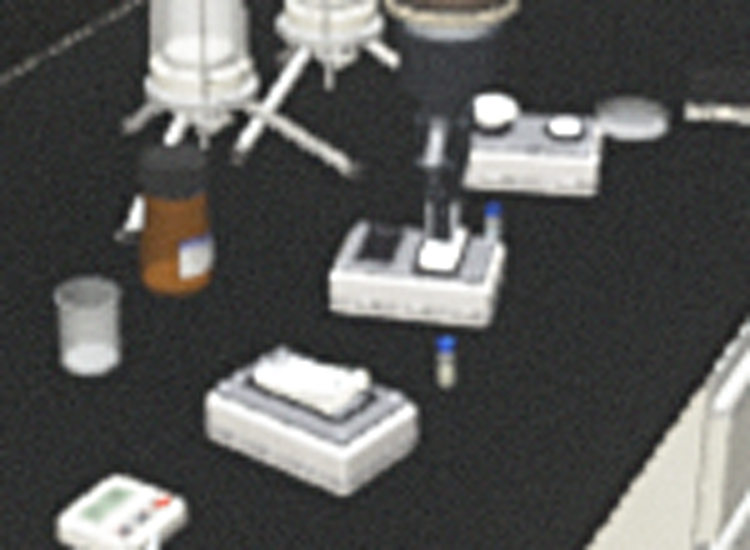

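The scene view shows the rocker over at (310,385), the round button in at (565,127), the stop head out at (495,110) and the bar key held down at (440,255). Boxes and bystanders are in place.

```bash
python3 -c "
from plant import ticket
print(ticket.sign_off())"
```

```text
the job is handed in; nothing more can be done
None
```

I pressed the three controls in order with the fingers shut, and handed the job in at about 14 s. The fingertips were still holding the bar key down. The sign-off gave no verdict.

| Control | Fingertip height | Upward force | What the pictures showed |
|---|---|---|---|
| Rocker, raised end | 54.6 mm | 43 N | far end level, near end up |
| Small round button | 53.4 mm | 18.5 N | sunk, and stayed in after I let go |
| Bar key | 53.6 mm | 26 N | held down at hand-in |

Each height is within about half a millimetre of the stated fully pressed height. The forces are well above what each control needs, so I take all three to be at their end stops.

The last scene picture shows the rocker over, the round button in and the stop button out. The boxes, vials and bystanders in view had not visibly moved.

- **Refused call:** my first move call was rejected for missing keys, and nothing moved.
- **Position disagreement:** the wrist camera put things 2–4 mm farther from the robot than the top camera, so I moved 3 mm forward and 2 mm right before pressing the round button.
- **Off-centre press:** the fingertips are about 3 mm sideways of the bar key's centre, which is well inside its 64 mm length.

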